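Draw the large key cutter wheel from its slot and show it to the inspection camera

TASK

Draw the largest of the three cutter wheels up out of its slot in the wooden wheel block, gripping it by its rim, and present it in the air to the inspection camera so that its teeth can be checked: flat face square to the lens, centre of the wheel in line with the middle of the lens, and 90 mm in front of the lens. Finish while still holding it there, steady in the gripper and touching nothing else. Leave the two smaller wheels standing in their slots, do not knock the camera out of its setting, and do not knock over or push away the lock cylinder that stands near the block.

Things in the scene. Friction and masses are not known exactly. Their poses are not given: they have to be found in the camera images.
- wheel_large: the wheel to inspect: toothed steel key-cutter wheel, 64 mm in diameter, rim 6 mm thick (a low hub stands out to 8 mm on its +z face), 90 g. At the start it stands on edge in a slot of the wheel block, its top 77 mm above the bench. Origin: centre of its hubless face; +z is the wheel's axis (the rim lies from z = 0 to 6 mm), x and y lie in the plane of the disc
- wheel_large_mid (a point): middle of the large wheel: on its axis, halfway through the 6 mm rim; axes as wheel_large
- wheel_small_a: another cutter wheel, 50 mm in diameter, rim 6 mm thick, on edge in another slot, its top 63 mm above the bench; origin and axes as for wheel_large. Stays in its slot
- wheel_small_b: same as wheel_small_a, in a third slot. Stays in its slot
- wheel_block: wooden block, fixed, 90 (x) x 164 (y) x 32 mm high, with four slots right across it along x, 8 mm wide, 22 mm deep in the middle, at y = +57, +19, -19 and -57 mm. A V-shaped saddle in each slot centres its wheel at x = 0. Three slots hold a wheel each, in any order; that at y = -57 mm is empty. Origin: centre of the underside; x along the slots, y along the row, z up
- lens (a point): middle of the camera's front glass. The camera looks along this frame's -x: the wheel's middle belongs at x = -90 mm, y = 0, z = 0 here, the wheel's axis (either way round) along x. y is level. Height, direction and tilt (level to 16 degrees downward, the wheel's top then leaning away from the camera) differ from start to start
- camera_stand: fixed stand of the inspection camera: base plate 130 x 120 x 19 mm, 18 mm column 301 mm high at its origin, which is on the bench; -x is the side to which the camera looks.
- camera_head: the inspection camera with the collar that clamps it to the column: a black box 50 mm wide and 44 mm high with a 56 mm ring light round its lens. Origin on the column axis at the height of the camera; the camera tilts about a level line 60 mm in front of it, and the lens is 51 mm in front of that line
- lock_cylinder_a: bystander: brass profile lock cylinder standing on its end, 32 x 17 x 61 mm high, origin under its middle
Not all that is in view belongs to the job. Leave any orange look-alike of the wheel_small_a alone.

How it is judged:
By the outcome, as a careful person would: the job done as asked, in the order asked, and still so for the second after the job is handed in, while the arm keeps its last pose, push and grip.
It also fails if it takes over 42 s, if anything falls off the work surface, if the arm or the gripper's body presses on something with over 40 N, if the wrist force passes 120 N, or if a joint passes its speed limit or range.

ROBOT

A 6-joint arm with a two-finger parallel gripper is mounted at the origin on a cart in front of the work surface, level with it; the furniture and walls round the work are solid. World frame = base frame: x ahead of the robot, y to its left, z up, the work surface at z = 0. Lengths are in m, angles in degrees, forces in N, time in s.
With the tool pointing down it reaches from about 0.375 to 0.9 m from the base axis. Payload 3.1 kg.
Tool frame: the origin (TCP) lies midway between the tips of the shut fingers; the grasp point (between the pads) lies 19 mm behind it; z points along the fingers, y is the line along which they close (so a half turn about z gives the same grasp; the last joint's range is limited). The gripper opens to 87 mm and grips with 3 to 60 N. Pads are 19 mm wide; open, the fingers measure 117 mm over their backs; the gripper's body (75 mm by 190 mm) begins 51 mm behind the grasp point.
Start: joints at [53.944, 30.224, 82.088, -0, 67.689, -10.227], TCP at [0.272, 0.563, 0.223] pointing down, gripper open.
Joint ranges: [-176.69, 176.69], [-43.24, 126.21], [12.49, 139.97], [-82, 262], [0, 151.66], [-163.58, 163.58]. Speed limits (degrees/s): [159.86, 159.86, 180, 180, 180, 180].

INTERFACE

Orientations are given as a 3x3 rotation matrix whose columns are the frame's x, y, z axes.
In Python, from rig import read_state, optics, bot gives the robot as it stands. The module is installed in compiled form; this text tells all that it offers.
- The arm moves only by the tool send_rows, never from a script. Its argument "commands" is a list of rows, each a list of 7 numbers: the turn, a rotation vector about the tool's x, y, z in units of 5 degrees (1.0 is 5 degrees), then the shift along the tool's x, y, z in units of 30 mm (1.0 is 30 mm), then the opening, from 0 (shut) to 1 (fully open). In form: [[rx, ry, rz, tx, ty, tz, gripper], ...]. A call has 1 to 20 rows; each row is the pose to reach, as a shift and turn from the pose commanded when the call began, along the tool's axes at that moment; what a row does not reach only later rows make up. A row lasts 1/12 s, in which the tool goes at most 41.7 mm and 7.16 degrees, less where a joint would pass 70% of its speed; a pose out of reach is approached as far as the arm can. A call with a gripper value outside its range is refused whole. The fingers move at their own pace and stop on an object; the grip force is fixed at half the most. Time passes only in rows, so rows that repeat a pose let the fingers close. It gives the time, the measured TCP pose, the force, the opening and the grip force at its end, in the units of the state.
- read_state(): the state, without advancing time (a new reading comes with each control period).
- optics.capture(name): name is "scene" or "top" or "wrist"; returns a dict with "image" (384x512x3 uint8, blue, green, red), "intrinsics" (3x3 intrinsics, pixels), "extrinsics" (4x4, takes a point from world to camera coordinates); the wrist camera has in their place "T_tool_cam" (4x4, takes a point from camera to tool coordinates, whose origin is the TCP and whose axes are the flange's). Camera axes: x right, y down, z forward; pixel columns grow to the right and rows downward; lengths in m; the calibration is good to about 2 mm. A picture is of the moment at which its call begins: read the wrist's pose just before it. There is no depth.
- bot.hand_in(): hands the job in; it is judged then, once.
The state is a dict: "time_s": time; "joint_positions": joint angles; "qvel": joint speeds; "tau": joint torques, N m; "position": TCP position; "tcp_rot": TCP orientation; "force": force on the tool from outside, world axes, zero at the start; "moment": the same for the moment, N m; "opening": opening from 0.0 (shut) to 1.0 (fully open); "grasp_force": force on a finger pad.
Only numpy, scipy, OpenCV 4.12 (cv2) and the standard library are available. Lean on these libraries where they do the work, as an engineer would, in place of code of your own. Each camera call takes 0.05 s, during which the arm holds its last target. There are 200 camera calls.

## Working session

There is one attempt and no reset: what is moved stays moved. The work goes in short steps, Python scripts to look and compute and a tool call to move; the robot and the scene stay as the last step left them, time stands still between calls to the robot, and variables do not carry over. Pictures are saved under pics/ and viewed, at most 10 in all, crops included, and the job is handed in when it is done.

Besides the shell and the picture viewer there is one more tool, called after "Emit:" in YAML: its name, and indented under it one key for each argument. send_rows: Moves the arm, as the interface text tells. Its arguments: {"type":"object","properties":{"commands":{"type":"array","items":{"type":"array","items":{"type":"number"}}}},"required":["commands"]}

```bash
mkdir -p pics; cat > h.py <<'E'
import numpy as np, cv2
from rig import read_state, optics, bot
def snap(n,f):
    s=read_state(); c=optics.capture(n); cv2.imwrite('pics/%s.png'%f,c['image'])
    K=np.array(c['intrinsics'])
    if n=='wrist':
        T=np.eye(4);T[:3,:3]=s['tcp_rot'];T[:3,3]=s['position']
        E=np.linalg.inv(T@np.array(c['T_tool_cam']))
    else: E=np.array(c['extrinsics'])
    np.savez('pics/%s.npz'%f,K=K,E=E); return c['image']
E
python3 - <<'E'
from h import *
a=snap('scene','s0');b=snap('top','t0');c=snap('wrist','w0')
for f in('s0','t0','w0'):
    d=np.load('pics/%s.npz'%f);print(f,d['K'].round(1).tolist(),(-d['E'][:3,:3].T@d['E'][:3,3]).round(3),d['E'][:3,:3].round(3).tolist())
print(read_state())
E
```

```text
s0 [[353.3, 0.0, 250.9], [0.0, 353.3, 192.3], [0.0, 0.0, 1.0]] [-0.121 -0.451  0.777] [[0.521, -0.853, 0.009], [-0.512, -0.321, -0.797], [0.683, 0.411, -0.604]]
t0 [[383.8, 0.0, 254.9], [0.0, 383.8, 184.8], [0.0, 0.0, 1.0]] [0.363 0.    1.355] [[0.024, -0.999, 0.026], [-0.986, -0.027, -0.165], [0.166, -0.022, -0.986]]
w0 [[299.8, 0.0, 258.9], [0.0, 299.8, 190.7], [0.0, 0.0, 1.0]] [0.212 0.591 0.383] [[0.436, 0.9, -0.001], [0.874, -0.423, 0.24], [0.216, -0.106, -0.971]]
{'time_s': 0.15, 'joint_positions': array([ 5.39453251e+01,  3.02672950e+01,  8.21396816e+01,  8.90961301e-04,
        6.76896664e+01, -1.02271115e+01]), 'qvel': array([-0.01174062, -0.16153623, -0.2861042 , -0.01036524,  0.04533322,
        0.00231877]), 'tau': array([ 1.03321789e-03, -4.40428519e+01, -1.76843959e+01,  6.33846363e-02,
        5.52736642e-02, -1.16470051e-04]), 'position': array([0.27192066, 0.56212094, 0.2217895 ]), 'tcp_rot': array([[-9.00106556e-01,  4.35668658e-01, -1.00437279e-03],
       [ 4.35669703e-01,  9.00105590e-01, -1.35518702e-03],
       [ 3.13629055e-04, -1.65738751e-03, -9.99998577e-01]]), 'force': array([0.1263591 , 0.57350713, 0.22253642]), 'moment': array([-0.00781419,  0.02951893,  0.01307512]), 'grasp_force': 0.0, 'opening': 0.9979986547452276}
```

View pics/s0.png

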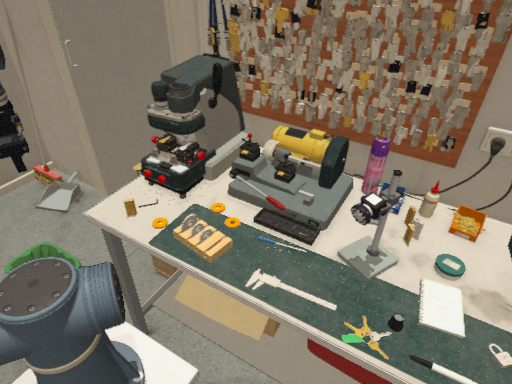

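View pics/t0.png

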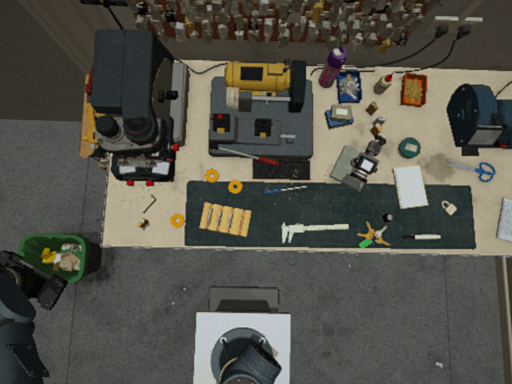

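```bash
python3 - <<'E'
from h import *
s=cv2.imread('pics/s0.png');t=cv2.imread('pics/t0.png')
def cr(i,x,y,w,h,k):
    c=cv2.resize(i[y:y+h,x:x+w],None,fx=k,fy=k,interpolation=cv2.INTER_CUBIC)
    for u in range(0,w,10): cv2.putText(c,str(x+u) if u%20==0 else '|',(u*k,9),0,.33,(255,255,255),1)
    for v in range(0,h,10): cv2.putText(c,str(y+v)+'-',(0,v*k+4),0,.33,(255,255,255),1)
    return cv2.resize(c,(400,300)) if c.shape[:2]!=(300,400) else c
m=np.vstack([np.hstack([cr(t,185,180,80,60,5),cr(s,165,200,80,60,5)]),np.hstack([cr(t,320,130,80,60,5),cr(s,330,180,80,60,5)])])
cv2.imwrite('pics/m0.png',m)
E
```

```text
(no output)
```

View pics/m0.png

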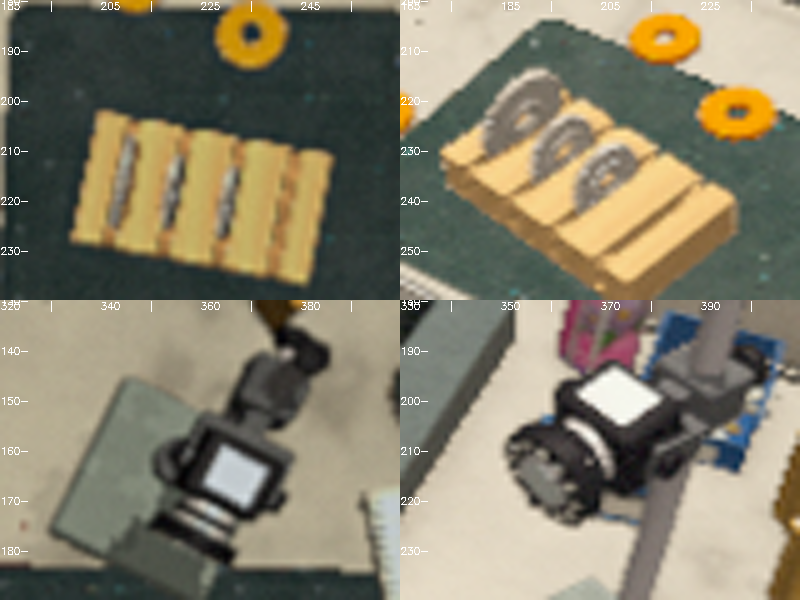

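View pics/w0.png

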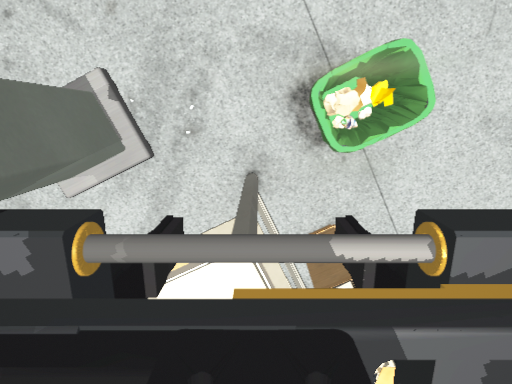

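```bash
cat >> h.py <<'E'
def P(f,X):
    d=np.load('pics/%s.npz'%f);p=(d['E'][:3,:3]@np.atleast_2d(X).T+d['E'][:3,3:]);p=d['K']@p;return (p[:2]/p[2]).T
def ray(f,uv):
    d=np.load('pics/%s.npz'%f);R=d['E'][:3,:3];v=R.T@np.linalg.inv(d['K'])@[*uv,1];return -R.T@d['E'][:3,3],v/np.linalg.norm(v)
def tri(obs):
    A=np.zeros((3,3));b=np.zeros(3);rs=[ray(*o) for o in obs]
    for o,v in rs: M=np.eye(3)-np.outer(v,v);A+=M;b+=M@o
    X=np.linalg.solve(A,b);return X,[np.linalg.norm(np.cross(X-o,v)) for o,v in rs]
E
python3 - <<'E'
from h import *
from scipy.optimize import least_squares
T=[(204.4,202),(251.4,210.6),(246.4,237),(199,228)];S=[(199,219.4),(232.6,240),(207,252.4),(173.2,230.6)]
for a,b in zip(T,S):
    X,e=tri([('t0',a),('s0',b)]);print('corner',X.round(4),np.round(e,4))
c=np.array([[45,82,32],[45,-82,32],[-45,-82,32],[-45,82,32]])/1e3
def pts(p,c):
    R=np.array([[np.cos(p[2]),-np.sin(p[2]),0],[np.sin(p[2]),np.cos(p[2]),0],[0,0,1]]);return c@R.T+[p[0],p[1],0]
f=lambda p:np.r_[(P('t0',pts(p,c))-T).ravel(),(P('s0',pts(p,c))-S).ravel()]
r=least_squares(f,[.5,.08,0]);print(r.x,np.degrees(r.x[2]),r.fun.round(1))
print('wheel',pts(r.x,np.array([[0,.057,.045],[0,.057,.077]])), 'seen', P('t0',pts(r.x,np.array([[0,.057,.077]]))),P('s0',pts(r.x,np.array([[0,.057,.077]]))))
for n,a,b in [('lens?',(358,178),(358.6,216)),('label',(367,164),(374.2,199)),('collar',(373,147),(391,195)),('brassL',(142,223),(130,207)),('brassR',(377,127),(410,225)),('knob',(382,141),(400.4,191.4))]:
    X,e=tri([('t0',a),('s0',b)]);print(n,X.round(3),np.round(e,3))
E
```

```text
corner [0.5274 0.1423 0.0091] [0.0063 0.0063]
corner [ 0.4953 -0.0188  0.0283] [0. 0.]
corner [ 0.4011 -0.0013  0.0513] [0.0035 0.0035]
corner [0.4317 0.1583 0.0287] [0.0013 0.0013]
[ 0.46299277  0.06947428 -0.18934081] -10.848429070770372 [ 0.9 -0.6  0.2  0.9 -0.4  0.2  0.2 -1.1 -3.3 -4.2 -0.5 -0.1  2.5  4.3
 -0.  -1.2]
wheel [[0.47372083 0.12545561 0.045     ]
 [0.47372083 0.12545561 0.077     ]] seen [[208.10422464 214.47272194]] [[188.45156005 214.76666439]]
lens? [ 0.586 -0.34   0.204] [0.002 0.002]
label [ 0.623 -0.358  0.24 ] [0. 0.]
collar [ 0.682 -0.386  0.225] [0.002 0.002]
brassL [0.443 0.354 0.029] [0. 0.]
brassR [ 0.799 -0.455  0.063] [0. 0.]
knob [ 0.697 -0.407  0.236] [0.001 0.001]
```

Emit:
send_rows:
  commands:
    - [0, 0, -3, -10.7, -11.56, 0.7, 0.3]
    - [0, 0, -3, -10.7, -11.56, 0.7, 0.3]
    - [0, 0, -3, -10.7, -11.56, 0.7, 0.3]
    - [0, 0, -3, -10.7, -11.56, 0.7, 0.3]
    - [0, 0, -3, -10.7, -11.56, 0.7, 0.3]
    - [0, 0, -3, -10.7, -11.56, 0.7, 0.3]
    - [0, 0, -3, -10.7, -11.56, 0.7, 0.3]
    - [0, 0, -3, -10.7, -11.56, 0.7, 0.3]
    - [0, 0, -3, -10.7, -11.56, 0.7, 0.3]
    - [0, 0, -3, -10.7, -11.56, 0.7, 0.3]
    - [0, 0, -3, -10.7, -11.56, 0.7, 0.3]
    - [0, 0, -3, -10.7, -11.56, 0.7, 0.3]
    - [0, 0, -3, -10.7, -11.56, 0.7, 0.3]
    - [0, 0, -3, -10.7, -11.56, 0.7, 0.3]
    - [0, 0, -3, -10.7, -11.56, 0.7, 0.3]

```text
time_s: 1.4
position: [0.4095, 0.1112, 0.2014]
tcp_rot: [[-0.982, 0.188, -0.001], [0.188, 0.982, 0.0], [0.001, 0.0, -1.0]]
force: [-0.6, -0.1, -0.0]
opening: 0.302
grasp_force: 0.0
```

```bash
python3 - <<'E'
from h import *
snap('wrist','w1');s=read_state();print(s['time_s'],s['position'],s['tcp_rot'],s['joint_positions'])
E
```

```text
1.45 [0.40939139 0.11154179 0.2014744 ] [[-9.82427646e-01  1.86642403e-01 -7.30554192e-04]
 [ 1.86642153e-01  9.82427885e-01  3.97410486e-04]
 [ 7.91890458e-04  2.54074841e-04 -9.99999654e-01]] [ 5.87957929e-02  1.68084568e+01  1.10970049e+02  2.88466904e-02
  5.22633319e+01 -7.92019699e+01]
```

View pics/w1.png

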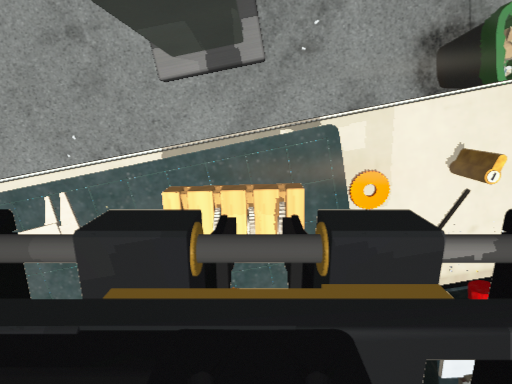

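Emit:
send_rows:
  commands:
    - [0, 0, 0, -3.6, 0, 0, 0.3]
    - [0, 0, 0, -3.6, 0, 0, 0.3]
    - [0, 0, 0, -3.6, 0, 0, 0.3]
    - [0, 0, 0, -3.6, 0, 0, 0.3]
    - [0, 0, 0, -3.6, 0, 0, 0.3]
    - [0, 0, 0, -3.6, 0, 0, 0.3]

```text
time_s: 1.95
position: [0.5143, 0.0918, 0.201]
tcp_rot: [[-0.983, 0.186, -0.003], [0.186, 0.983, 0.0], [0.003, -0.0, -1.0]]
force: [-0.6, 1.5, -0.4]
opening: 0.306
grasp_force: 0.0
```

```bash
python3 - <<'E'
from h import *
snap('wrist','w2');s=read_state();print(s['time_s'],s['position'],s['joint_positions'])
E
```

```text
2.0 [0.5139886  0.09162223 0.20108448] [-2.17443750e+00  2.40499969e+01  9.80088679e+01  1.28136234e-02
  5.81083487e+01 -8.14663026e+01]
```

Emit:
send_rows:
  commands:
    - [0, 0, 0, -1, 2.5, -1, 0.3]
    - [0, 0, 0, -1, 2.5, -1, 0.3]
    - [0, 0, 0, -1, 2.5, -1, 0.3]
    - [0, 0, 0, -1, 2.5, -1, 0.3]
    - [0, 0, 0, -1, 2.5, -1, 0.3]

```text
time_s: 2.42
position: [0.5577, 0.1588, 0.2312]
tcp_rot: [[-0.983, 0.186, -0.002], [0.186, 0.983, -0.001], [0.002, -0.001, -1.0]]
force: [-0.5, 0.0, -0.3]
opening: 0.306
grasp_force: 0.0
```

```bash
python3 - <<'E'
from h import *
snap('wrist','w3');s=read_state();print(s['time_s'],s['position'],s['joint_positions'])
a=cv2.imread('pics/w2.png')[20:260,60:460];b=cv2.imread('pics/w3.png')[20:260,60:460]
def g(i):
    c=cv2.resize(i,(800,480) if 0 else (700,300*700//500))
    return c
m=np.vstack([cv2.resize(x,(500,300),interpolation=cv2.INTER_CUBIC) for x in(a,b)])
cv2.imwrite('pics/m1.png',m)
E
```

```text
2.4667 [0.55741169 0.15811325 0.23084713] [ 4.80619215e+00  2.62227800e+01  8.81134298e+01 -2.99599022e-02
  6.58496904e+01 -7.44006359e+01]
```

View pics/m1.png

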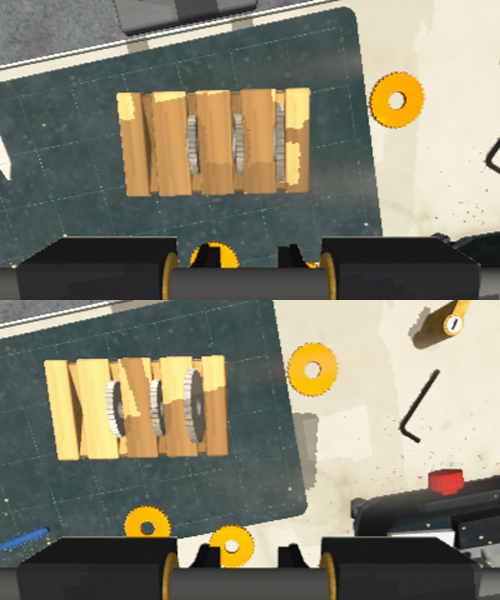

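```bash
python3 - <<'E'
from h import *
from scipy.optimize import least_squares
c=np.array([[-45,-82,32],[-45,82,32],[45,82,32],[45,-82,32]])/1e3
O={'w2':np.array([(117,93),(310,88),(309,192),(127,196)])/1.25+[60,20],'w3':np.array([(45,60),(223,55),(227,155),(57,160)])/1.25+[60,20],
'b':None}
T=np.array([(199,228),(204.4,202),(251.4,210.6),(246.4,237)])[[3,0,1,2]]
T=np.array([(246.4,237),(199,228),(204.4,202),(251.4,210.6)])
def pts(p,c):
    R=np.array([[np.cos(p[2]),-np.sin(p[2]),0],[np.sin(p[2]),np.cos(p[2]),0],[0,0,1]]);return c@R.T+[p[0],p[1],p[3]]
for ks in(['w2'],['w3'],['w2','w3'],['t0']):
    f=lambda p:np.concatenate([(P(k,pts(p,c))-(T if k=='t0' else O[k])).ravel() for k in ks]+[[p[3]*(1e3 if len(ks)>1 else 1e5)]])
    r=least_squares(f,[.46,.07,-.19,0]);print(ks,r.x.round(4),np.degrees(r.x[2]),r.fun.round(1))
    if len(ks)>1:
        p=r.x
        a=np.radians(np.arange(-30,211,30))
        rim=lambda y,s:np.c_[s*32*np.cos(a),0*a+y,45+32*np.sin(a)]/1e3
        for k in ks:
            im=cv2.imread('pics/%s.png'%k);im=cv2.resize(im,None,fx=4,fy=4,interpolation=cv2.INTER_CUBIC)
            for y in(54,60):
                q=P(k,pts(p,rim(y,1)));cv2.polylines(im,[np.int32(q*4+2)],0,(0,0,255) if y==54 else (255,0,0),1)
            for y in(19,-19): 
                q=P(k,pts(p,np.c_[25*np.cos(a),0*a+y,38+25*np.sin(a)]/1e3));cv2.polylines(im,[np.int32(q*4+2)],0,(0,255,0),1)
            q=P(k,pts(p,c));cv2.polylines(im,[np.int32(q*4+2)],1,(255,0,255),1)
            u,v=P(k,pts(p,np.array([[0,.025,.04]])))[0]*4;u,v=int(u),int(v)
            cv2.imwrite('pics/o_%s.png'%k,im[v-260:v+260,u-200:u+200])
cv2.imwrite('pics/m2.png',np.hstack([cv2.imread('pics/o_w2.png'),cv2.imread('pics/o_w3.png')]))
E
```

```text
['w2'] [ 0.4631  0.0729 -0.1637 -0.    ] -9.377842117456314 [-0.8 -0.7  0.7 -0.5  0.2  0.7 -0.2  0.9 -0. ]
['w3'] [ 0.4631  0.0726 -0.1625 -0.    ] -9.312605581023934 [-2.  -0.2  1.1 -0.1  0.9  0.6  0.1  0.  -0. ]
['w2', 'w3'] [ 0.463   0.0726 -0.1632 -0.0011] -9.350540462369736 [-0.8 -0.5  0.2 -0.5 -0.2  0.5 -0.1  0.7 -1.5 -0.2  1.1  0.   0.9  0.5
  0.5 -0.2 -1.1]
['t0'] [ 0.4625  0.0702 -0.1589  0.    ] -9.10397780777663 [-0.1 -0.3  0.2 -0.1  0.1  0.2 -0.2  0.3  0. ]
```

View pics/m2.png

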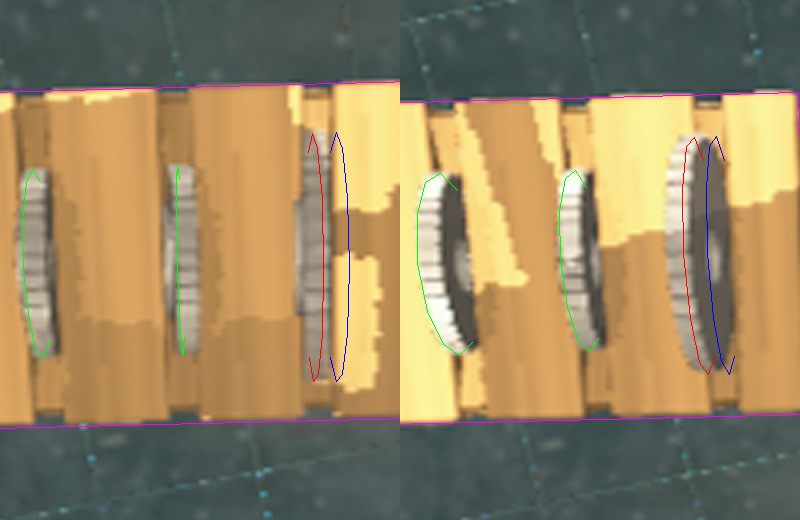

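Emit:
send_rows:
  commands:
    - [0, 0, -0.28, 2.6, -1.5, 2, 0.3]
    - [0, 0, -0.28, 2.6, -1.5, 2, 0.3]
    - [0, 0, -0.28, 2.6, -1.5, 2, 0.3]
    - [0, 0, -0.28, 2.6, -1.5, 3, 0.3]
    - [0, 0, -0.28, 2.6, -1.5, 4, 0.3]
    - [0, 0, -0.28, 2.6, -1.5, 4.5, 0.3]
    - [0, 0, -0.28, 2.6, -1.5, 4.8, 0.3]
    - [0, 0, -0.28, 2.6, -1.5, 5.0, 0.3]
    - [0, 0, -0.28, 2.6, -1.5, 5.2, 0.3]
    - [0, 0, -0.28, 2.6, -1.5, 5.2, 0.3]

```text
time_s: 3.3
position: [0.4743, 0.1285, 0.0752]
tcp_rot: [[-0.986, 0.164, -0.001], [0.164, 0.986, -0.0], [0.001, -0.0, -1.0]]
force: [1.0, 0.5, -0.1]
opening: 0.299
grasp_force: 0.0
```

```bash
python3 - <<'E'
from h import *
a=snap('wrist','w4');s=read_state();print(s['time_s'],s['position'],s['tcp_rot'],s['force'])
cv2.imwrite('pics/m3.png',cv2.resize(a[150:300,160:360],(800,600),interpolation=cv2.INTER_CUBIC))
E
```

```text
3.35 [0.47473173 0.1285767  0.07572374] [[-9.86453130e-01  1.64043308e-01  1.26065075e-04]
 [ 1.64043306e-01  9.86453138e-01 -2.93365242e-05]
 [-1.29169749e-04 -8.25897448e-06 -9.99999992e-01]] [ 0.30512725 -0.42204658  0.04233629]
```

View pics/m3.png

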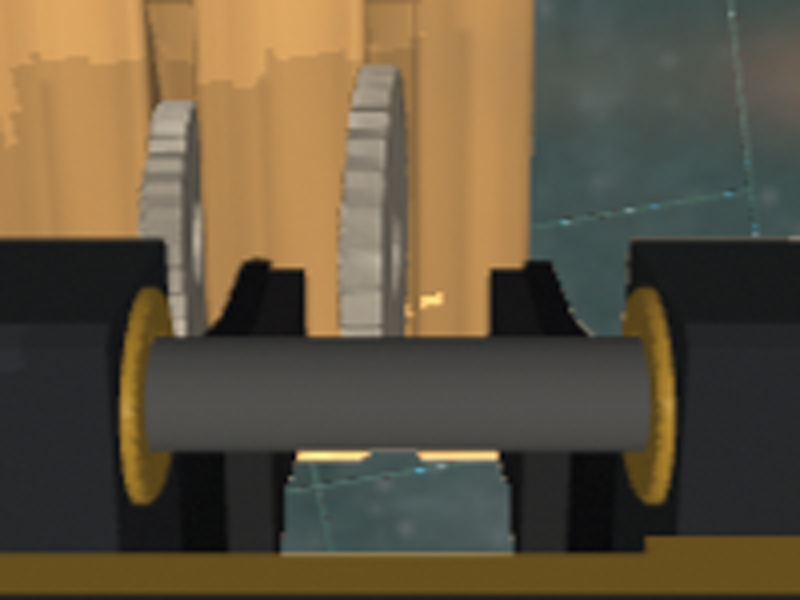

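Emit:
send_rows:
  commands:
    - [0, 0, 0, 0.07, 0, 0.25, 0.25]
    - [0, 0, 0, 0.07, 0, 0.5, 0.2]
    - [0, 0, 0, 0.07, 0, 0.53, 0.15]
    - [0, 0, 0, 0.07, 0, 0.53, 0.1]
    - [0, 0, 0, 0.07, 0, 0.53, 0]
    - [0, 0, 0, 0.07, 0, 0.53, 0]
    - [0, 0, 0, 0.07, 0, 0.53, 0]
    - [0, 0, 0, 0.07, 0, 0.53, 0]
    - [0, 0, 0, 0.07, 0, 0.53, 0]

```text
time_s: 4.1
position: [0.4727, 0.129, 0.0597]
tcp_rot: [[-0.987, 0.164, 0.0], [0.164, 0.987, -0.0], [-0.0, -0.0, -1.0]]
force: [0.3, -1.1, -2.3]
opening: 0.066
grasp_force: 29.9
```

Emit:
send_rows:
  commands:
    - [0, 0, 0, 0, 0, -0.15, 0]
    - [0, 0, 0, 0, 0, -0.4, 0]
    - [0, 0, 0, 0, 0, -0.8, 0]
    - [0, 0, 0, 0, 0, -1.3, 0]
    - [0, 0, 0, 0, 0, -1.9, 0]
    - [0, 0, 0, 0, 0, -2.7, 0]
    - [0, 0, 0, 0, 0, -3.6, 0]
    - [0, 0, 0, 0, 0, -4.6, 0]
    - [0, 0, 0, 0, 0, -5.6, 0]
    - [0, 0, 0, 0, 0, -6.6, 0]
    - [0, 0, 0, 0, 0, -7.5, 0]
    - [0, 0, 0, 0, 0, -7.5, 0]
    - [0, 0, 0, 0, 0, -7.5, 0]

```text
time_s: 5.18
position: [0.4733, 0.1294, 0.2868]
tcp_rot: [[-0.986, 0.164, 0.005], [0.164, 0.987, 0.001], [-0.005, 0.001, -1.0]]
force: [-1.1, 0.9, -1.6]
opening: 0.067
grasp_force: 30.0
```

```bash
cat >> h.py <<'E'
from scipy.spatial.transform import Rotation as Ro
def go(Rt,pt):
    s=read_state();R=np.array(s['tcp_rot']);p=np.array(s['position'])
    print('t',s['time_s'],'p',p.round(4),'j',np.round(s['joint_positions'],1),'op',round(s['opening'],3),'F',np.round(s['force'],1))
    print('row',np.round(np.degrees(Ro.from_matrix(R.T@Rt).as_rotvec())/5,2),np.round(R.T@(np.array(pt)-p)/.03,2))
E
python3 - <<'E'
from h import *
h=np.radians(-26);y=np.array([np.cos(h),np.sin(h),0]);x=np.array([-y[1],y[0],0]);R0=np.c_[x,y,[0,0,-1]]
go(R0,[.44,-.30,.31])
R=R0@Ro.from_rotvec([np.radians(-50),0,0]).as_matrix();print(R[:,2])
go(R,[.461,-.352,.294])
snap('scene','s1'); snap('wrist','w5')
E
```

```text
t 5.1833 p [0.4733 0.1294 0.2868] j [  2.2  15.1  96.3   0.   68.3 -78.4] op 0.067 F [-1.1  0.9 -1.6]
row [6.000e-02 2.000e-02 2.132e+01] [ -1.25 -14.3   -0.79]
[ 0.68851618 -0.33581178 -0.64278761]
t 5.1833 p [0.4733 0.1294 0.2868] j [  2.2  15.1  96.3   0.   68.3 -78.4] op 0.067 F [-1.1  0.9 -1.6]
row [-6.82 -9.2  19.78] [ -2.23 -15.9   -0.25]
```

Emit:
send_rows:
  commands:
    - [0, 0, 1.4, -0.1, -1, -0.1, 0]
    - [0, 0, 2.8, -0.2, -2, -0.2, 0]
    - [0, 0, 4.2, -0.3, -3, -0.3, 0]
    - [0, 0, 5.6, -0.4, -4, -0.4, 0]
    - [0, 0, 7, -0.5, -5, -0.5, 0]
    - [0, 0, 8.4, -0.6, -6, -0.6, 0]
    - [0, 0, 9.8, -0.7, -7, -0.7, 0]
    - [0, 0, 11.2, -0.8, -8, -0.8, 0]
    - [0, 0, 12.6, -0.9, -9, -0.8, 0]
    - [0, 0, 14, -1, -10, -0.8, 0]
    - [0, 0, 15.4, -1.1, -11, -0.8, 0]
    - [0, 0, 16.8, -1.2, -12, -0.8, 0]
    - [0, 0, 18.2, -1.25, -13, -0.8, 0]
    - [0, 0, 19.6, -1.25, -14, -0.8, 0]
    - [0, 0, 21, -1.25, -14.3, -0.8, 0]
    - [0, 0, 21.3, -1.25, -14.3, -0.8, 0]
    - [0, 0, 21.3, -1.25, -14.3, -0.8, 0]
    - [0, 0, 21.3, -1.25, -14.3, -0.8, 0]

```text
time_s: 6.78
position: [0.4385, -0.2996, 0.3068]
tcp_rot: [[0.437, 0.9, -0.003], [0.9, -0.437, 0.003], [0.002, -0.004, -1.0]]
force: [0.0, -0.2, -1.4]
opening: 0.065
grasp_force: 30.0
```

```bash
python3 - <<'E'
from h import *
h=np.radians(-26);y=np.array([np.cos(h),np.sin(h),0]);x=np.array([-y[1],y[0],0]);R0=np.c_[x,y,[0,0,-1]]
R=R0@Ro.from_rotvec([np.radians(-50),0,0]).as_matrix()
go(R,[.461,-.352,.294]);snap('wrist','w6')
E
```

```text
t 6.7833 p [ 0.4385 -0.2996  0.3068] j [-46.4  17.7  89.1   0.   73.5 -20.5] op 0.065 F [ 0.  -0.2 -1.4]
row [-1.004e+01 -3.000e-02  1.000e-02] [-1.25  1.44  0.42]
```

Emit:
send_rows:
  commands:
    - [-1.4, 0, 0, -0.2, 0.2, 0.1, 0]
    - [-2.8, 0, 0, -0.4, 0.4, 0.1, 0]
    - [-4.2, 0, 0, -0.6, 0.6, 0.2, 0]
    - [-5.6, 0, 0, -0.8, 0.8, 0.2, 0]
    - [-7, 0, 0, -1, 1, 0.3, 0]
    - [-8.4, 0, 0, -1.2, 1.2, 0.4, 0]
    - [-9.6, 0, 0, -1.25, 1.4, 0.4, 0]
    - [-10, 0, 0, -1.25, 1.4, 0.4, 0]
    - [-10, 0, 0, -1.25, 1.4, 0.4, 0]
    - [-10, 0, 0, -1.25, 1.4, 0.4, 0]

```text
time_s: 7.67
position: [0.4627, -0.3487, 0.2964]
tcp_rot: [[0.428, 0.591, 0.684], [0.904, -0.285, -0.319], [0.006, 0.755, -0.656]]
force: [1.4, 0.7, -0.6]
opening: 0.062
grasp_force: 29.9
```

```bash
python3 - <<'E'
from h import *
snap('wrist','w7');s=read_state();print(s['time_s'],s['position'],s['tcp_rot'],s['joint_positions'].round(1));print(P('w7',[.586,-.34,.204]))
E
```

```text
7.7167 [ 0.46138052 -0.34814665  0.29474475] [[ 0.42932945  0.59141708  0.68257019]
 [ 0.90312272 -0.28678382 -0.31956908]
 [ 0.00675147  0.75364506 -0.65724694]] [ -62.9   12.9  120.4   81.4   27.9 -106.9]
[[260.55685325 122.02793346]]
```

View pics/w7.png

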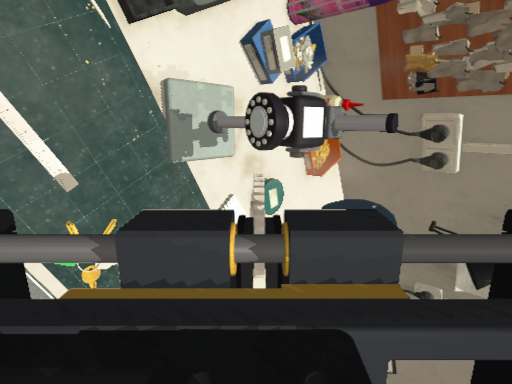

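```bash
python3 - <<'E'
from h import *
s=read_state();R=np.array(s['tcp_rot']);p=np.array(s['position']);L=np.array([.586,-.34,.204])
Q=Ro.from_rotvec([0,0,np.radians(-38)]).as_matrix()
print(L+Q@(p-L));go(Q@R,L+Q@(p-L)+[-.01,.01,0.01])
E
```

```text
[ 0.48278293 -0.26969623  0.29474475]
t 7.7167 p [ 0.4614 -0.3481  0.2947] j [ -62.9   12.9  120.4   81.4   27.9 -106.9] op 0.066 F [-1.2  1.7 -2.3]
row [-0.05 -5.73  5.  ] [ 2.83 -0.37 -0.9 ]
```

Emit:
send_rows:
  commands:
    - [0, -0.9, 0.8, 0.4, 0, -0.15, 0]
    - [0, -1.8, 1.6, 0.8, -0.1, -0.3, 0]
    - [0, -2.7, 2.4, 1.2, -0.2, -0.45, 0]
    - [0, -3.6, 3.2, 1.6, -0.2, -0.6, 0]
    - [0, -4.5, 4, 2, -0.3, -0.7, 0]
    - [0, -5.4, 4.8, 2.5, -0.35, -0.8, 0]
    - [0, -5.7, 5, 2.8, -0.35, -0.9, 0]
    - [0, -5.7, 5, 2.8, -0.35, -0.9, 0]
    - [0, -5.7, 5, 2.8, -0.35, -0.9, 0]
    - [0, -5.7, 5, 2.8, -0.35, -0.9, 0]
    - [0, -5.7, 5, 2.8, -0.35, -0.9, 0]
    - [0, -5.7, 5, 2.8, -0.35, -0.9, 0]

```text
time_s: 8.72
position: [0.3886, -0.3297, 0.3087]
tcp_rot: [[0.842, 0.3, 0.449], [0.532, -0.605, -0.593], [0.093, 0.738, -0.668]]
force: [0.3, -0.0, -0.3]
opening: 0.064
grasp_force: 29.9
```

```bash
python3 - <<'E'
from h import *
snap('wrist','w8');s=read_state();print(s['time_s'],s['position'],s['joint_positions'].round(1))
m=[]
for f in('w7','w8'):
    u,v=P(f,[.586,-.34,.204])[0];print(f,u,v);u,v=int(u),int(v);x0,y0=u-45,v-60
    c=cv2.imread('pics/%s.png'%f)[max(y0,0):y0+140,x0:x0+100]
    c=cv2.resize(c,None,fx=4,fy=4,interpolation=cv2.INTER_CUBIC)
    print(x0,max(y0,0),c.shape);m.append(c)
h=min(i.shape[0] for i in m);cv2.imwrite('pics/m4.png',np.hstack([i[:h] for i in m]))
E
```

```text
8.7667 [ 0.38757458 -0.33004277  0.30869766] [ -53.     5.3  126.6  170.5   -0.  -163.3]
w7 260.55685325427305 122.02793345724746
215 62 (560, 400, 3)
w8 247.91870541485955 26.889257205520785
202 0 (424, 400, 3)
```

View pics/m4.png

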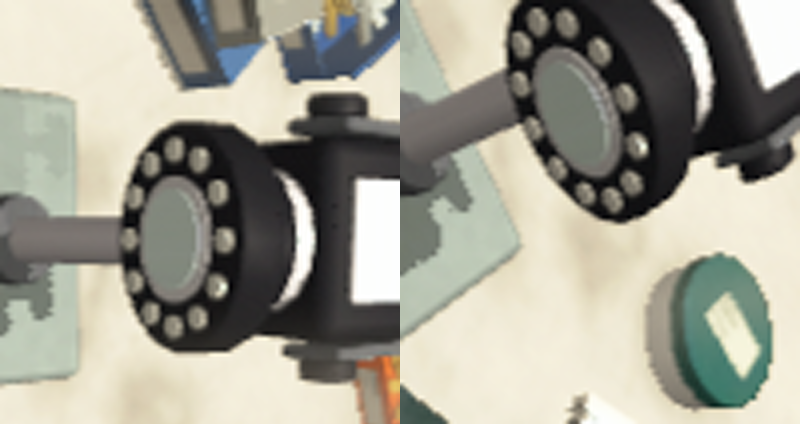

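```bash
cat > fit.py <<'E'
from h import *
from scipy.optimize import least_squares
A=np.array([(174,148),(199,160),(218,192),(225,240),(216,286),(198,318),(173,326),(150,313),(134,287),(129,240),(134,197),(150,164)])/4+[215-.4,62-.4]
B=(np.array([(567,23),(599,50),(624,94),(638,146),(631,183),(611,200),(585,194),(557,172),(533,130),(520,84),(518,43),(538,20)])-[400,0])/4+[202-.4,-.4]
t=np.radians(np.arange(12)*30)
def frame(yaw,tau):
    n=np.array([np.cos(yaw)*np.cos(tau),np.sin(yaw)*np.cos(tau),-np.sin(tau)]);y=np.cross([0,0,1],-n);y/=np.linalg.norm(y);return -n,y,np.cross(-n,y)
def pts(p,s,ph):
    x,y,z=frame(p[3],p[4]);a=s*t+ph;return p[:3]+p[5]*(np.outer(np.cos(a),y)+np.outer(np.sin(a),z))
def fit(views,r0=.022,sr=.0005):
    f=lambda p:np.concatenate([(P(k,pts(p,1,p[6+i]))-O).ravel() for i,(k,O) in enumerate(views)]+[[(p[5]-r0)/sr]])
    return min((least_squares(f,[.586,-.34,.204,np.radians(154),.1,r0]+[a]*len(views)) for a in np.arange(0,6.3,.5)),key=lambda r:r.cost)
if __name__=='__main__':
    for v in([('w7',A)],[('w8',B)],[('w7',A),('w8',B)],[('w7',A[::-1])]):
        r=fit(v);p=r.x;print(p[:3].round(4),np.degrees(p[3:5]).round(2),p[5].round(4),'rms',np.sqrt(np.mean(r.fun**2)).round(2),np.degrees(p[6:]).round(1))
    for k in('s0','t0'):print(k,P(k,p[:3]))
    E=lambda X:cv2.fitEllipse(X.astype(np.float32));print(E(A),E(B))
E
python3 fit.py
```

```text
[ 0.5891 -0.3411  0.1978] [153.32  15.41] 0.022 rms 0.28 [359.5]
[ 0.5886 -0.3419  0.1979] [152.89  15.35] 0.022 rms 0.26 [389.5]
[ 0.5833 -0.3383  0.2034] [153.12  15.6 ] 0.0216 rms 0.32 [-0.5 29.5]
[ 0.5891 -0.3411  0.1978] [153.32 195.41] 0.022 rms 0.28 [210.5]
s0 [[359.70758987 217.25721969]]
t0 [[357.35736155 177.58107106]]
((258.6774597167969, 121.11746215820312), (24.126604080200195, 44.582054138183594), 0.834135115146637) ((245.91200256347656, 26.89934730529785), (24.670761108398438, 48.947364807128906), 156.0145263671875)
```

```bash
python3 - <<'E'
from fit import *
r=fit([('w7',A),('w8',B)],.022,1);print(r.x[:6])
h=np.radians(-27);y=np.array([np.cos(h),np.sin(h),0]);x=np.array([-y[1],y[0],0]);R0=np.c_[x,y,[0,0,-1]]
R=R0@Ro.from_rotvec([np.radians(-40),0,0]).as_matrix()
L=np.array([.585,-.339,.202])
for dy in(.02,): 
    p=L-.16*R[:,2]-.066*R[:,0]+dy*R[:,1]; print(p);go(R,p)
E
```

```text
[ 0.58208326 -0.33761435  0.20463183  2.67175247  0.26853416  0.02131091]
[ 0.47705117 -0.35807085  0.33742286]
t 8.7667 p [ 0.3876 -0.33    0.3087] j [ -53.     5.3  126.6  170.5   -0.  -163.3] op 0.063 F [ 0.4 -0.2 -0.7]
row [ 1.81  3.53 -5.16] [2.11 2.17 1.25]
```

Emit:
send_rows:
  commands:
    - [0.2, 0.4, -0.6, 0.25, 0.25, 0.15, 0]
    - [0.4, 0.8, -1.2, 0.5, 0.5, 0.3, 0]
    - [0.6, 1.2, -1.8, 0.75, 0.75, 0.45, 0]
    - [0.8, 1.6, -2.4, 1, 1, 0.6, 0]
    - [1.0, 2, -3, 1.25, 1.25, 0.7, 0]
    - [1.2, 2.4, -3.6, 1.5, 1.5, 0.85, 0]
    - [1.5, 2.9, -4.3, 1.8, 1.8, 1, 0]
    - [1.8, 3.5, -5.1, 2.1, 2.1, 1.2, 0]
    - [1.8, 3.5, -5.1, 2.1, 2.1, 1.2, 0]
    - [1.8, 3.5, -5.1, 2.1, 2.1, 1.2, 0]
    - [1.8, 3.5, -5.1, 2.1, 2.1, 1.2, 0]
    - [1.8, 3.5, -5.1, 2.1, 2.1, 1.2, 0]
    - [1.8, 3.5, -5.1, 2.1, 2.1, 1.2, 0]
    - [1.8, 3.5, -5.1, 2.1, 2.1, 1.2, 0]

```text
time_s: 9.93
position: [0.4758, -0.3556, 0.3362]
tcp_rot: [[0.456, 0.684, 0.569], [0.89, -0.351, -0.29], [0.001, 0.639, -0.769]]
force: [1.1, 0.2, -0.3]
opening: 0.067
grasp_force: 30.0
```

```bash
cat >> fit.py <<'E'
P0=np.array([ 0.5833,-0.3383,0.2034,np.radians(153.12),np.radians(15.6),.0216])
def detect(f,p0=P0):
    """automatic LED blobs -> points ordered as pts(); keep those near the prediction after a common shift"""
    im=cv2.imread('pics/%s.png'%f);g=cv2.cvtColor(cv2.resize(im,None,fx=4,fy=4,interpolation=cv2.INTER_CUBIC),cv2.COLOR_BGR2GRAY)
    prm=cv2.SimpleBlobDetector_Params();prm.filterByColor=True;prm.blobColor=255;prm.minArea=60;prm.maxArea=900;prm.minThreshold=50;prm.maxThreshold=230;prm.minDistBetweenBlobs=10;prm.filterByInertia=False;prm.filterByConvexity=False;prm.minCircularity=.5
    k=np.array([q.pt for q in cv2.SimpleBlobDetector_create(prm).detect(g)])/4-.4
    best=None;q=P(f,pts(p0,1,0));
    for du in np.arange(-12,13):
        for dv in np.arange(-12,13):
            d=np.linalg.norm(k[None]-(q+[du,dv])[:,None],axis=2);j=d.argmin(1);m=d.min(1);sc=np.minimum(m,3).sum()
            if best is None or sc<best[0]:best=(sc,j,m)
    ok=best[2]<2.5;O=k[best[1]].astype(float);O[~ok]=np.nan
    return O
def fitN(views,r0=.0216,sr=1.,p0=P0):
    def f(p):
        r=np.concatenate([(P(k,pts(p,1,0))-O).ravel() for k,O in views]);return np.r_[r[~np.isnan(r)],(p[5]-r0)/sr]
    return least_squares(f,p0,loss='soft_l1',x_scale=[.01]*3+[.05]*2+[.001])
E
python3 - <<'E'
from fit import *
snap('wrist','w9');s=read_state();print(s['time_s'],s['position'].round(4),s['tcp_rot'].round(3).tolist(),s['joint_positions'].round(1))
V=[(f,detect(f)) for f in('w7','w8','w9')]
for f,O in V: print(f,(~np.isnan(O[:,0])).sum(),(P(f,pts(P0,1,0))-O).round(1).tolist())
for vv in (V[:1],V[1:2],V[2:],V):
  r=fitN(vv,sr=1 if len(vv)>1 else .0003);print(r.x[:3].round(4),np.degrees(r.x[3:5]).round(2),r.x[5].round(5),'rms',np.sqrt(np.mean(r.fun**2)))
E
```

```text
9.9833 [ 0.477  -0.359   0.3388] [[0.456, 0.683, 0.571], [0.89, -0.348, -0.295], [-0.003, 0.642, -0.767]] [-57.5   9.2 108.2  37.3  32.3 -57. ]
w7 12 [[-0.1, -0.1], [0.0, 0.0], [-0.2, 0.3], [-0.3, 0.3], [-0.6, 0.1], [-0.2, 0.4], [-0.3, 0.6], [-0.6, 0.5], [-0.7, 0.4], [-0.4, 0.5], [-0.7, 0.2], [-0.3, 0.1]]
w8 12 [[-0.3, -0.3], [-0.3, -0.4], [-0.4, -0.1], [-0.4, 0.3], [-0.7, 0.2], [-0.2, 0.5], [-0.3, 0.5], [-0.5, 0.6], [-0.7, 0.5], [-0.7, 0.5], [-0.5, 0.2], [-0.5, -0.1]]
w9 6 [[0.6, -0.1], [0.6, 0.3], [0.5, 0.2], [2.0, 0.5], [0.2, 0.1], [1.8, -0.4], [nan, nan], [nan, nan], [nan, nan], [nan, nan], [nan, nan], [nan, nan]]
[ 0.5859 -0.3393  0.2015] [153.72  15.77] 0.0216 rms 0.1471375093557142
[ 0.5867 -0.3405  0.2006] [153.89  15.68] 0.0216 rms 0.1386407949946895
[ 0.581  -0.3371  0.2049] [151.19  15.22] 0.0216 rms 0.4415544360750463
[ 0.5805 -0.3366  0.2068] [153.53  15.94] 0.02108 rms 0.3017827917562789
```

Emit:
send_rows:
  commands:
    - [0, 0, 0, 0.1, -0.7, 0, 0]
    - [0, 0, 0, 0.2, -1.4, 0, 0]
    - [0, 0, 0, 0.4, -2.1, 0, 0]
    - [0, 0, 0, 0.6, -2.8, 0, 0]
    - [0, 0, 0, 0.8, -3.3, 0, 0]
    - [0, 0, 0, 0.8, -3.3, 0, 0]
    - [0, 0, 0, 0.8, -3.3, 0, 0]
    - [0, 0, 0, 0.8, -3.3, 0, 0]
    - [0, 0, 0, 0.8, -3.3, 0, 0]

```text
time_s: 10.73
position: [0.4215, -0.3015, 0.2745]
tcp_rot: [[0.458, 0.678, 0.575], [0.889, -0.35, -0.296], [0.0, 0.646, -0.763]]
force: [1.2, 0.0, -0.5]
opening: 0.063
grasp_force: 29.9
```

```bash
python3 - <<'E'
from fit import *
snap('wrist','w10');s=read_state();print(s['time_s'],s['position'].round(4),s['joint_positions'].round(1),s['qvel'].round(1))
V=[(f,detect(f)) for f in('w7','w8','w9','w10')]
for f,O in V[2:]: print(f,(~np.isnan(O[:,0])).sum(),P(f,P0[:3]),(P(f,pts(P0,1,0))-O).round(1).tolist())
for vv in (V[3:],V[:2]+V[3:],V):
  r=fitN(vv,sr=1 if len(vv)>1 else .0003);print(r.x[:3].round(4),np.degrees(r.x[3:5]).round(2),r.x[5].round(5),'rms',np.sqrt(np.mean(r.fun**2)))
E
```

```text
10.7833 [ 0.4214 -0.3014  0.2744] [-60.7   8.9 123.3  60.3  24.2 -84.7] [-0.2  0.   0.3  0.2  0.1 -0.4]
w9 6 [[243.15739877 117.61050685]] [[0.6, -0.1], [0.6, 0.3], [0.5, 0.2], [2.0, 0.5], [0.2, 0.1], [1.8, -0.4], [nan, nan], [nan, nan], [nan, nan], [nan, nan], [nan, nan], [nan, nan]]
w10 12 [[332.42674422 139.77698461]] [[-0.5, -0.4], [-0.4, -0.4], [-0.5, -0.1], [-0.6, 0.0], [-0.9, -0.3], [-0.6, 0.2], [-0.6, 0.1], [-0.7, 0.1], [-0.7, 0.0], [-0.8, -0.0], [-0.6, -0.2], [-0.6, -0.3]]
[ 0.5861 -0.3402  0.2018] [153.56  15.42] 0.0216 rms 0.11201210368339484
[ 0.5815 -0.3371  0.2058] [153.74  15.63] 0.02113 rms 0.1485280358524556
[ 0.5807 -0.3367  0.2065] [153.54  15.82] 0.0211 rms 0.2691525230592549
```

```bash
python3 - <<'E'
from fit import *
h=np.radians(3);y=np.array([np.cos(h),np.sin(h),0]);x=np.array([-y[1],y[0],0]);R0=np.c_[x,y,[0,0,-1]]
R=R0@Ro.from_rotvec([np.radians(-45),0,0]).as_matrix()
L=np.array([.583,-.338,.204]);p=L-.16*R[:,2]-.056*R[:,0]-.05*R[:,1];print(p);go(R,p)
E
```

```text
[ 0.43764189 -0.40169475  0.28178175]
t 10.7833 p [ 0.4214 -0.3014  0.2744] j [-60.7   8.9 123.3  60.3  24.2 -84.7] op 0.068 F [ 0.2  0.2 -0.9]
row [-0.93  4.09 -4.46] [-2.72  1.7   1.11]
```

Emit:
send_rows:
  commands:
    - [-0.2, 0.8, -0.9, -0.5, 0.3, 0.2, 0]
    - [-0.4, 1.6, -1.8, -1.1, 0.7, 0.4, 0]
    - [-0.6, 2.4, -2.7, -1.6, 1, 0.6, 0]
    - [-0.8, 3.2, -3.6, -2.2, 1.4, 0.9, 0]
    - [-0.9, 4.1, -4.5, -2.7, 1.7, 1.1, 0]
    - [-0.9, 4.1, -4.5, -2.7, 1.7, 1.1, 0]
    - [-0.9, 4.1, -4.5, -2.7, 1.7, 1.1, 0]
    - [-0.9, 4.1, -4.5, -2.7, 1.7, 1.1, 0]
    - [-0.9, 4.1, -4.5, -2.7, 1.7, 1.1, 0]
    - [-0.9, 4.1, -4.5, -2.7, 1.7, 1.1, 0]

```text
time_s: 11.62
position: [0.4371, -0.3981, 0.2808]
tcp_rot: [[-0.056, 0.709, 0.703], [0.998, 0.039, 0.041], [0.002, 0.704, -0.71]]
force: [0.5, 0.5, 0.2]
opening: 0.067
grasp_force: 29.9
```

```bash
cat > run.py <<'E'
import sys
from fit import *
n=sys.argv[1]
snap('wrist',n);s=read_state();print(s['time_s'],s['position'].round(4),s['joint_positions'].round(1),s['qvel'].round(1))
V=[(f,detect(f)) for f in['w7','w8','w10']+sys.argv[2:]+[n]]
f,O=V[-1];print(f,P(f,P0[:3]),(P(f,pts(P0,1,0))-O).round(1).tolist())
for vv in (V[-1:],V):
  r=fitN(vv,sr=1 if len(vv)>1 else .0003);print(r.x[:3].round(4),np.degrees(r.x[3:5]).round(2),r.x[5].round(5),'rms',np.sqrt(np.mean(r.fun**2)))
E
python3 run.py w11
```

```text
11.6667 [ 0.4371 -0.3982  0.2809] [ -75.3   20.8  106.1   54.9   57.5 -111.5] [-0.1  0.  -0.4  0.   0.1 -0.1]
w11 [[308.44369904 130.58341783]] [[-0.7, 1.1], [-0.7, 1.2], [-0.8, 1.3], [-1.0, 1.2], [-1.5, 1.4], [-1.0, 1.5], [-1.1, 1.6], [-1.1, 1.4], [-1.2, 1.4], [nan, nan], [-1.1, 1.0], [nan, nan]]
[ 0.5878 -0.3369  0.2014] [153.52  15.39] 0.0216 rms 0.1314338944132059
[ 0.5812 -0.337   0.2061] [153.68  15.57] 0.02109 rms 0.14786918636006796
```

Emit:
send_rows:
  commands:
    - [0.6, -0.4, 0.6, 0.4, -0.3, -0.4, 0]
    - [1.2, -0.8, 1.2, 0.9, -0.4, -0.4, 0]
    - [1.8, -1.2, 1.8, 1.4, -0.5, -0.2, 0]
    - [2.5, -1.5, 2.4, 1.9, -0.5, 0.1, 0]
    - [3.2, -1.8, 3, 2.4, -0.5, 0.5, 0]
    - [4, -2.2, 3.7, 3, -0.5, 1, 0]
    - [4.8, -2.6, 4.4, 3.5, -0.5, 1.4, 0]
    - [5.7, -3, 5.1, 4, -0.5, 1.7, 0]
    - [5.7, -3, 5.1, 4, -0.5, 1.7, 0]
    - [5.7, -3, 5.1, 4, -0.5, 1.7, 0]
    - [5.7, -3, 5.1, 4, -0.5, 1.7, 0]
    - [5.7, -3, 5.1, 4, -0.5, 1.7, 0]
    - [5.7, -3, 5.1, 4, -0.5, 1.7, 0]

```text
time_s: 12.8
position: [0.4552, -0.2781, 0.2341]
tcp_rot: [[0.44, 0.865, 0.242], [0.898, -0.423, -0.119], [-0.001, 0.27, -0.963]]
force: [-0.5, -0.8, -1.1]
opening: 0.068
grasp_force: 30.0
```

```bash
sed -i 's/O=np.array(\[0,0,.0147\])/O=np.array([0,-.0007,.0147])/' tgt.py; python3 - <<'E'
from tgt import *
go(R,T+.02*n);go(R,T)
snap('wrist','w12');print(P('w12',L))
o=detect('w12');print((P('w12',pts(P0,1,0))-o).round(1).tolist())
E
```

```text
t 12.8 p [ 0.4552 -0.2781  0.2341] j [-46.6  16.9 106.    8.   42.7 -25.7] op 0.068 F [-0.5 -0.8 -1.1]
row [ 0.01 -0.01  0.05] [0.1  0.57 1.65]
t 12.8 p [ 0.4552 -0.2781  0.2341] j [-46.6  16.9 106.    8.   42.7 -25.7] op 0.068 F [-0.5 -0.8 -1.1]
row [ 0.01 -0.01  0.05] [0.1  1.24 1.65]
[[421.73759541 199.05885803]]
[[-0.0, -1.1], [-0.0, -1.0], [-0.2, -0.9], [-0.5, -1.1], [-0.4, -1.2], [-0.4, -0.5], [-0.4, -0.5], [-0.9, -0.6], [-0.8, -0.5], [-0.7, -0.7], [-0.7, -0.8], [-0.1, -1.1]]
```

```bash
python3 - <<'E'
from fit import *
D={f:detect(f) for f in('w7','w8','w10','w11','w12')}
for ks in(['w12'],['w10','w12'],['w11','w12'],list(D)):
  r=fitN([(k,D[k]) for k in ks],r0=.0211,sr=.0003 if len(ks)<2 else 1);p=r.x;print(ks,p[:3].round(4),np.degrees(p[3:5]).round(2),p[5].round(5),'rms',np.sqrt(np.mean(r.fun**2)).round(2),(P('w12',pts(p,1,0))-D['w12']).mean(0).round(2))
E
```

```text
['w12'] [ 0.5809 -0.3366  0.2068] [153.82  15.88] 0.0211 rms 0.16 [0. 0.]
['w10', 'w12'] [ 0.5819 -0.3375  0.2055] [153.76  15.75] 0.02124 rms 0.16 [-0.04 -0.06]
['w11', 'w12'] [ 0.5813 -0.337   0.2062] [153.69  15.76] 0.02112 rms 0.18 [-0.08 -0.03]
['w7', 'w8', 'w10', 'w11', 'w12'] [ 0.5813 -0.337   0.2061] [153.72  15.68] 0.02112 rms 0.17 [-0.2  -0.07]
```

Emit:
send_rows:
  commands:
    - [0, 0, 0.05, 0.1, 0.1, 0.4, 0]
    - [0, 0, 0.05, 0.1, 0.2, 0.8, 0]
    - [0, 0, 0.05, 0.1, 0.35, 1.2, 0]
    - [0, 0, 0.05, 0.1, 0.5, 1.5, 0]
    - [0, 0, 0.05, 0.1, 0.7, 1.65, 0]
    - [0, 0, 0.05, 0.1, 0.9, 1.65, 0]
    - [0, 0, 0.05, 0.1, 1.1, 1.65, 0]
    - [0, 0, 0.05, 0.1, 1.24, 1.65, 0]
    - [0, 0, 0.05, 0.1, 1.24, 1.65, 0]
    - [0, 0, 0.05, 0.1, 1.24, 1.65, 0]
    - [0, 0, 0.05, 0.1, 1.24, 1.65, 0]
    - [0, 0, 0.05, 0.1, 1.24, 1.65, 0]

```text
time_s: 13.85
position: [0.5007, -0.2971, 0.1965]
tcp_rot: [[0.444, 0.863, 0.241], [0.896, -0.427, -0.119], [0.0, 0.269, -0.963]]
force: [0.0, 0.5, -0.5]
opening: 0.063
grasp_force: 30.0
```

```bash
sed -i 's/.5812,-.337,.2061/.5813,-.337,.2061/;s/153.68/153.72/;s/15.57/15.7/' tgt.py; python3 - <<'E'
from tgt import *
go(R,T)
s0=cv2.imread('pics/s0.png');snap('scene','s2');im=snap('wrist','w13')
# wheel strip columns in wrist image vs prediction
g=im.mean(2)
for r in(180,186,192,198,204):print(r,g[r,244:280].astype(int).tolist())
# camera head unmoved in the scene: difference patch behind ring
p=P('s0',[[.62,-.356,.24]])[0].astype(int);print(np.abs(cv2.imread('pics/s2.png').astype(int)-s0)[p[1]-8:p[1]+8,p[0]-4:p[0]+20].mean())
# small wheels and lock cylinder
for X in([.466,.091,.06],[.46,.053,.06],[.443,.354,.03]):
    q=P('s0',[X])[0].astype(int);print(np.abs(cv2.imread('pics/s2.png').astype(int)-s0)[q[1]-10:q[1]+10,q[0]-8:q[0]+8].mean())
E
```

```text
t 13.85 p [ 0.5007 -0.2971  0.1965] j [-44.2  23.7 102.1   7.5  39.5 -23. ] op 0.063 F [ 0.   0.5 -0.5]
row [-0.01  0.   -0.01] [-0.   -0.    0.01]
180 [84, 89, 90, 85, 83, 82, 84, 84, 83, 82, 190, 216, 208, 201, 165, 136, 127, 127, 151, 162, 119, 77, 80, 85, 88, 87, 105, 95, 78, 75, 74, 74, 73, 71, 70, 70]
186 [75, 72, 74, 77, 78, 75, 74, 73, 71, 130, 122, 99, 99, 98, 100, 101, 103, 106, 107, 111, 92, 75, 75, 75, 77, 79, 80, 119, 104, 72, 80, 87, 87, 78, 72, 73]
192 [73, 73, 73, 72, 73, 72, 73, 75, 75, 109, 118, 114, 114, 115, 118, 121, 123, 125, 127, 132, 127, 103, 106, 106, 85, 72, 70, 71, 69, 69, 70, 72, 73, 71, 73, 73]
198 [71, 72, 73, 73, 72, 70, 68, 67, 66, 126, 152, 152, 150, 149, 147, 143, 141, 142, 143, 149, 113, 84, 79, 72, 73, 74, 75, 76, 74, 72, 71, 71, 72, 71, 71, 72]
204 [85, 82, 80, 79, 76, 72, 92, 107, 109, 109, 123, 130, 131, 130, 130, 129, 128, 128, 128, 126, 143, 113, 74, 74, 81, 78, 72, 72, 72, 71, 69, 67, 68, 70, 71, 78]
6.631076388888889
20.938541666666666
2.2510416666666666
1.7427083333333333
```

```bash
python3 - <<'E'
from tgt import *
a=cv2.imread('pics/s0.png');b=cv2.imread('pics/s2.png')
for x,y in((200,228),(208,235)):
    t=a[y-6:y+7,x-4:x+8];m=cv2.matchTemplate(b[y-16:y+17,x-14:x+18],t,cv2.TM_CCOEFF_NORMED);print(cv2.minMaxLoc(m)[1::2])
s=read_state();print(s['time_s'],s['qvel'].round(2),s['force'],s['grasp_force'])
E
```

```text
(0.9916678071022034, (10, 10))
(0.9950655698776245, (10, 10))
13.95 [ 0.01  0.08 -0.22  0.07 -0.06  0.02] [-0.2081076  -0.62492329 -0.38701696] 29.95151407085359
```

Both small wheels match their original positions, and the arm is steady on target.

```bash
python3 -c "
from h import *
print(bot.hand_in())"
```

```text
the job is handed in; nothing more can be done
None
```

I handed the job in with the large wheel held by its rim, square to the lens, centred and 90 mm in front of it by my measurements (good to about 1–2 mm), steady at about 14 s; image checks showed the small wheels and lock cylinder where they started, and nothing suggests the camera was touched.

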